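Clear a broken nut from a T-slot

ROBOT

A 6-joint arm with a two-finger parallel gripper is mounted at the origin on the work surface. World frame = base frame: x ahead of the robot, y to its left, z up, the work surface at z = 0. Lengths are in m, angles in rad, forces in N, time in s.
With the tool pointing down it reaches from about 0.35 to 0.775 m from the base axis. Payload 7.3 kg.
Tool frame: the origin (TCP) lies at the very end of the fingers, on their centre line; the grasp point (between the pads) lies 19 mm behind it; z points along the fingers, y is the direction in which the jaws open and shut (so a half turn about z gives the same grasp; the last joint's range is limited). The gripper opens to 92 mm and grips with 3 to 60 N. Pads are 19 mm wide; open, the fingers measure 130 mm over their backs; the gripper's body (75 mm by 190 mm) begins 47 mm behind the grasp point.
Start: joints at [-0.146, 0.342, 1.524, -0, 1.275, -0.146], TCP at [0.525, 0, 0.227] pointing down, gripper open.
Joint ranges: [-2.53, 2.53], [-0.77, 2.02], [0.04, 2.7], [-1, 4.14], [0.28, 2.66], [-3.11, 3.11]. Speed limits (rad/s): [2.57, 2.57, 3.14, 3.14, 3.14, 3.14].

INTERFACE

Orientations are given as a unit quaternion [w, x, y, z].
In Python, from bench import r gives the robot as it stands. Calls block until the motion is done:
- r.movep(position, orientation): joint-space move of the TCP to a pose.
- r.servo_line(position, orientation=None, speed=0.15): straight line of the TCP; orientation=None keeps the orientation; speed is the mean speed in m/s.
- r.goto_joints(angles): joint-space move.
- r.set_gripper(opening, squeeze=None): finger opening in m; squeeze is the grip in N (None keeps the last); returns when the fingers have stopped.
- r.wait(seconds).
- r.solve_ik(position, orientation): joint angles nearest the present ones, or None.
- r.read_state(): the state.
- r.get_image(name): name is "scene" or "side" or "wrist"; returns a dict with "frame" (384x512x3 uint8, red, green, blue), "fx", "fy", "cx", "cy" (pixels), "dist" ([k1, k2, p1, p2, k3] as OpenCV has them; the pictures are not rectified), "R" (3x3) and "t" (3): a world point X has camera coordinates R X + t. Camera axes: x right, y down, z forward; pixel columns grow to the right and rows downward; lengths in m; the calibration is good to about 2 mm. A picture is of the moment at which its call begins. There is no depth.
A pose or a line that the arm cannot do raises r.IKError and nothing moves.
- r.sign_off(): hands the job in, once; it reports no verdict.
The state is a dict: "time_s": time; "q": joint angles; "joint_vel": joint speeds; "joint_torque": joint torques, N m; "tcp_pos": TCP position; "tcp_rot": TCP orientation; "wrist_force": force on the tool from outside, world axes, zero at the start; "wrist_torque": the same for the moment, N m; "gripper_width": finger opening in m.
Only numpy, scipy, OpenCV 4.12 (cv2) and the standard library are available. Lean on these libraries where they do the work, as an engineer would, in place of code of your own. Each camera call takes 0.05 s, during which the arm holds its last target.

TASK

A broken, rust-brown clamp nut is stuck in one of the two T-slots of the aluminium base plate. Take the red-handled slot scraper out of the rack, set it down into that slot behind the scrap (on the closed-end side) and push the scrap along and out of the open end into the blue chip tray, then let go of the scraper, leaving it standing upright in that same slot. Do not move the scrap with the fingers, and leave the good blue nut in the other slot alone.

Things in the scene. Friction and masses are not known exactly. Their poses are not given: they have to be found in the camera images.
- slot_plate: Fixed aluminium plate, 240 (x) x 170 (y) x 60 high; origin mid-underside; x points roughly to world -y. Two T-slots along x, centred at y = +42 and -42: neck 36 wide, 12 deep; below it 52 wide down to the floor at z = 30. Closed by a flush bar from x = -120 to -105, open at x = +120, where a fixed blue tray begins: x 120 to 240, 170 wide, floor z = 4, rim z = 24.
- scraper_grip (a point): Centre of the scraper's red upright handle, 26 (x) x 36 (y) x 66 high. Below: shoulder 60 x 60, underside 43 below this point; keel 40 (x) x 16 (y), tip 67 below. 0.25 kg, same if turned half round. Hangs in a 40 high rack, x roughly along the plate's x; other tools 85 away along y. Set in a slot, x along it, it stands by itself, shoulder on the plate top, this point at z = 103, and slides.
- scrap_mid (a point): Middle of the scrap: loose rust-brown T-shaped block in one of the slots (which one varies), x along the slot. 45 long (x), lower part 46 wide, 14 high, upper 28 wide, 10 high; this point 12 above its underside. About 0.2 kg; cannot lift out, slides against a few N at most, drops into the tray once wholly out. Its middle starts at plate x = 0 to 50, so the keel has room behind it.
- good_nut_mid (a point): Middle of the good nut: same shape and size as the scrap but painted blue, loose in the other slot. To be left where it is.
Not all that is in view belongs to the job. There is more than one size of the part that bears scrap_mid; the job needs the middle-sized.

How it is judged:
On the way:
1. the scraper's keel is down in the scrap's slot, behind the scrap, while the scrap is still in the slot (z of scraper_grip in the frame of slot_plate below 0.115 m and x of scraper_grip in the frame of scrap_mid below -0.03 m and x of scraper_grip in the frame of slot_plate above -0.11 m and y of scraper_grip in the frame of scrap_mid between -0.03 and 0.03 m and angle between scraper_grip's own z axis and vertical below 0.3 rad and x of scrap_mid in the frame of slot_plate below 0.12 m), for 0.2 s.
At the end, for the whole second after the job is handed in: The scrap lies at rest in the chip tray (middle within its outline, below 35 mm); the released scraper stands still in the slot the scrap came from, shoulder on the plate (height within 10 mm, upright within 10 degrees); the blue nut is within 15 mm of its start (x of scrap_mid in the frame of slot_plate between 0.125 and 0.24 m and y of scrap_mid in the frame of slot_plate between -0.085 and 0.085 m and height (world z) of scrap_mid below 0.035 m and angle between scraper_grip's own z axis and vertical below 0.17 rad and z of scraper_grip in the frame of slot_plate between 0.093 and 0.113 m and x of scraper_grip in the frame of slot_plate between -0.11 and 0.13 m and (y of scraper_grip in the frame of good_nut_mid above 0.06 m or y of scraper_grip in the frame of good_nut_mid below -0.06 m) and y of scraper_grip in the frame of slot_plate between -0.06 and 0.06 m and distance of good_nut_mid from where it was at the start of the episode below 0.015 m and linear speed of each of scraper, scrap below 0.02 m/s); the robot touches nothing.
It fails at once if the good blue nut is pushed more than 15 mm (distance of good_nut_mid from where it was at the start of the episode above 0.015 m).
It fails at once if the fingers push the scrap themselves (contact force between the fingers and scrap above 1 N).
It also fails if it takes over 51 s, if anything falls off the work surface, if the arm or the gripper's body presses on something with over 40 N, if the wrist force passes 120 N, or if a joint passes its speed limit or range.

## Working session

There is one attempt and no reset: what is moved stays moved. The work goes in short steps, each a Python script; the robot and the scene stay as the last script left them, time stands still between calls to the robot, and variables do not carry over. Pictures are saved under pics/ and viewed, and the job is handed in when it is done.

```bash
mkdir -p pics; ls; python3 - <<'E'
from bench import r
import cv2,pickle
d={}
for n in ["scene","side","wrist"]:
    im=r.get_image(n); d[n]=im
    cv2.imwrite(f"pics/{n}0.png",im["frame"][:,:,::-1])
    print(n,im["fx"],im["fy"],im["cx"],im["cy"],im["dist"],im["R"],im["t"])
pickle.dump(d,open("im0.pkl","wb"))
print(r.read_state()["time_s"])
E
```

```text
pics
scene 377.0665295221267 377.0665295221267 250.15545146838727 188.04518966573917 [-0.10349928  0.          0.          0.          0.        ] [[-0.64459898  0.76447098  0.00873392]
 [ 0.65867921  0.5611228  -0.50128126]
 [-0.38811577 -0.31737254 -0.86524033]] [ 0.23125182 -0.31791723  0.99470342]
side 403.02097716972116 403.02097716972116 258.27893187092786 195.32782652124772 [0.04730075 0.         0.         0.         0.        ] [[ 0.7581761  -0.65201406 -0.00683176]
 [-0.33680285 -0.38262723 -0.86032566]
 [ 0.55833041  0.65457931 -0.50969901]] [-0.29884682  0.24863196  0.48733925]
wrist 284.0137516660213 284.0137516660213 257.3479984987616 188.7048394690979 [-0.02814462  0.          0.          0.          0.        ] [[ 9.99996509e-01 -8.09097598e-04 -2.51524963e-03]
 [-6.58595509e-05 -9.59296861e-01  2.82399590e-01]
 [-2.64135991e-03 -2.82398439e-01 -9.59293566e-01]] [-0.52394906 -0.03574909  0.39070548]
0.15
```

View pics/scene0.png

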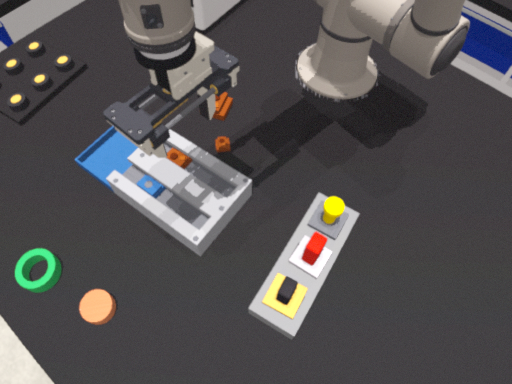

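View pics/side0.png

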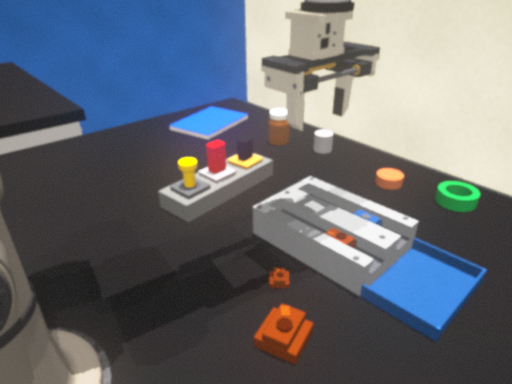

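View pics/wrist0.png

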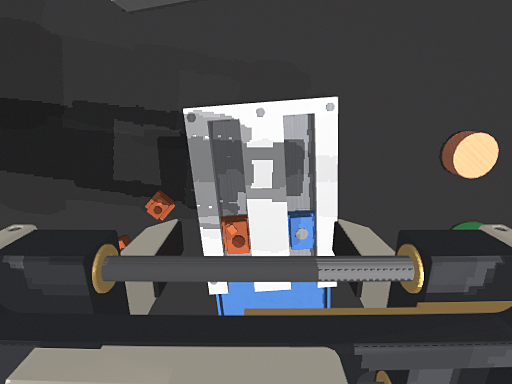

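The scene view shows three rust-brown candidates: a large one on the table at scene (222,105), a small one at (222,145), and one in the near slot at (177,157). The middle-sized one in the slot fits the description. The blue nut is at (150,185). The tools in the rack are yellow (333,208), red (315,248) and black (288,290), and I want the red one. Next I'll check these in close crops.

```bash
python3 - <<'E'
import cv2,pickle,numpy as np
d=pickle.load(open("im0.pkl","rb"))
def crop(n,x0,y0,w,h,k,f):
    c=d[n]["frame"][y0:y0+h,x0:x0+w,::-1]; cv2.imwrite(f,cv2.resize(c,None,fx=k,fy=k,interpolation=cv2.INTER_CUBIC))
crop("scene",70,90,190,150,4,"pics/c1.png")
crop("scene",240,185,130,150,4,"pics/c2.png")
crop("side",150,130,350,200,2.2,"pics/c3.png")
crop("wrist",130,80,240,240,2.5,"pics/c4.png")
E
```

```text
(no output)
```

View pics/c1.png

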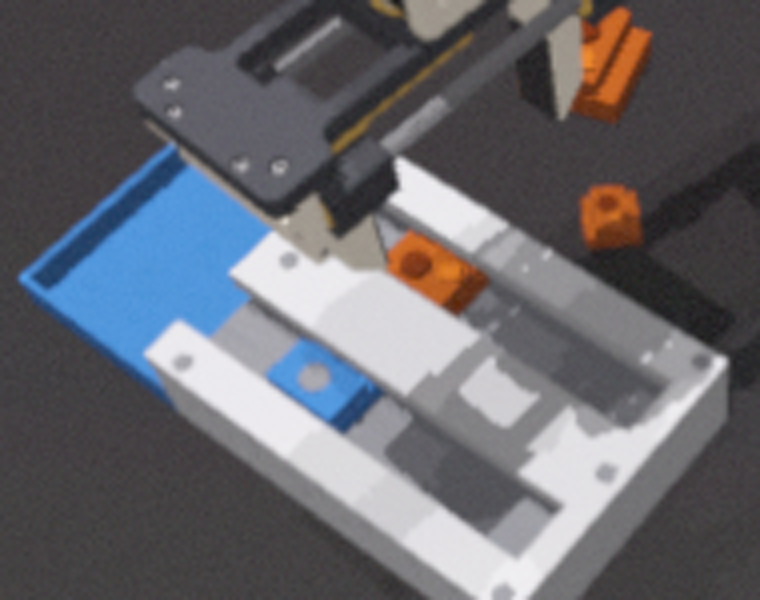

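View pics/c2.png

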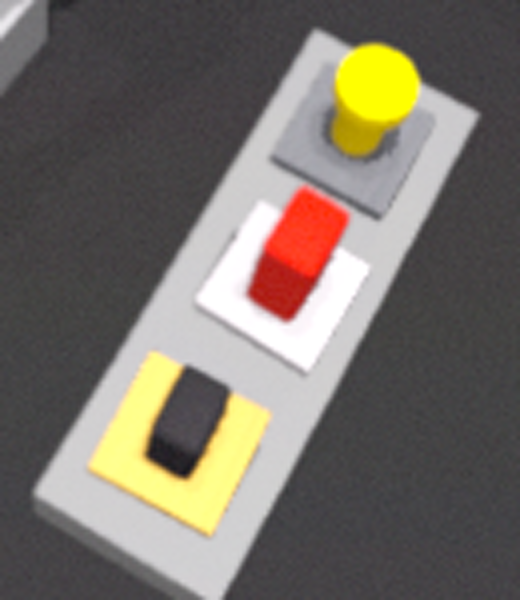

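View pics/c3.png

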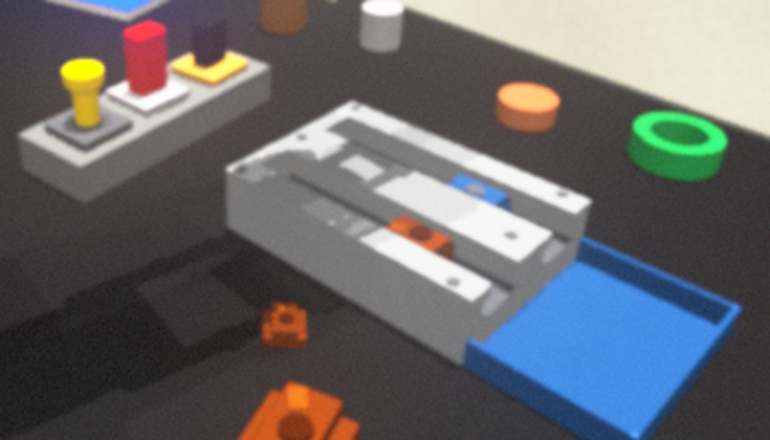

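View pics/c4.png

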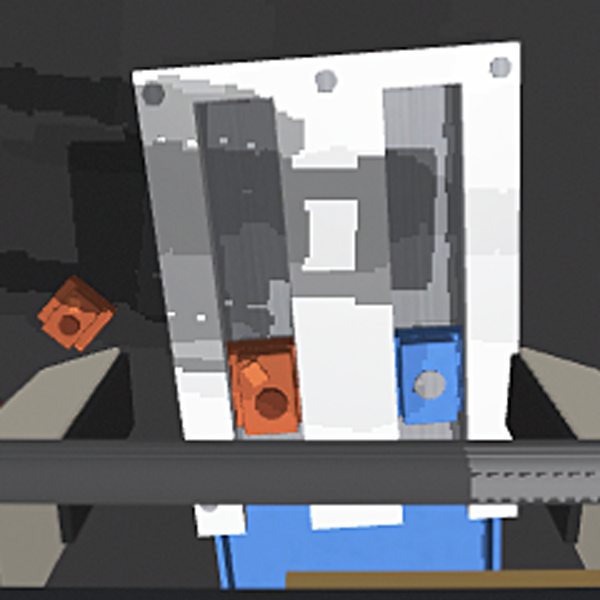

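```bash
cat > h.py <<'E'
import cv2,numpy as np
def ray(im,uv,z):
    K=np.array([[im["fx"],0,im["cx"]],[0,im["fy"],im["cy"]],[0,0,1]])
    p=cv2.undistortPoints(np.array(uv,float).reshape(-1,1,2),K,np.array(im["dist"])).reshape(-1,2)
    R=np.array(im["R"]);t=np.array(im["t"]);C=-R.T@t
    d=np.c_[p,np.ones(len(p))]@R
    s=(z-C[2])/d[:,2]
    return C+d*s[:,None]
def proj(im,X):
    K=np.array([[im["fx"],0,im["cx"]],[0,im["fy"],im["cy"]],[0,0,1]])
    return cv2.projectPoints(np.array(X,float).reshape(-1,1,3),cv2.Rodrigues(np.array(im["R"]))[0],np.array(im["t"]),K,np.array(im["dist"]))[0].reshape(-1,2)
E
python3 - <<'E'
from h import *
import pickle
np.set_printoptions(precision=4,suppress=True)
d=pickle.load(open("im0.pkl","rb"))
A=np.array
def c1(p): return A(p)/4+[70,90]-.4
def c2(p): return A(p)/4+[240,185]-.4
def c3(p): return A(p)/2.2+[150,130]-.3
def c4(p): return A(p)/2.5+[130,80]-.3
print("wrist CL,CR,OR,OL",ray(d["wrist"],c4([(135,72),(519,42),(517,517),(198,535)]),.06))
print("side CR,OR,CL",ray(d["side"],c3([(353,101),(590,203),(228,170)]),.06))
print("scene CL,OR,CR",ray(d["scene"],c1([(727,360),(147,352),(510,600)]),.06))
print("white scene",ray(d["scene"],c2([(262,202),(196,300),(306,373),(369,268)]),.05))
print("mean",ray(d["scene"],c2([(262,202),(196,300),(306,373),(369,268)]),.05).mean(0))
print("redtop scene",ray(d["scene"],c2([(307,187),(349,212),(317,265),(266,240)]),.116))
print("white side",ray(d["side"],c3([(108,96),(148,112),(189,91)]),.05))
print("redtop side",ray(d["side"],c3([(146,30)]),.116))
print("scrap upper z=.054 wrist",ray(d["wrist"],c4([(232,347),(293,342),(298,432),(240,434)]),.054))
print("blue",ray(d["wrist"],c4([(400,337),(459,332),(461,420),(404,424)]),.054))
E
```

```text
wrist CL,CR,OR,OL [[ 0.443   0.0725  0.06  ]
 [ 0.6112  0.085   0.06  ]
 [ 0.6292 -0.1551  0.06  ]
 [ 0.459  -0.1663  0.06  ]]
side CR,OR,CL [[ 0.6126  0.0848  0.06  ]
 [ 0.6252 -0.1561  0.06  ]
 [ 0.4421  0.0692  0.06  ]]
scene CL,OR,CR [[ 0.4414  0.0721  0.06  ]
 [ 0.6271 -0.1535  0.06  ]
 [ 0.6033  0.0792  0.06  ]]
white scene [[0.4644 0.2225 0.05  ]
 [0.5223 0.228  0.05  ]
 [0.5179 0.2859 0.05  ]
 [0.4591 0.2796 0.05  ]]
mean [0.4909 0.254  0.05  ]
redtop scene [[0.475  0.2427 0.116 ]
 [0.4729 0.2629 0.116 ]
 [0.5009 0.2661 0.116 ]
 [0.5055 0.2435 0.116 ]]
white side [[0.4512 0.2667 0.05  ]
 [0.4617 0.2129 0.05  ]
 [0.5188 0.2217 0.05  ]]
redtop side [[0.4899 0.2489 0.116 ]]
scrap upper z=.054 wrist [[ 0.4805 -0.0602  0.054 ]
 [ 0.511  -0.0575  0.054 ]
 [ 0.513  -0.1077  0.054 ]
 [ 0.4829 -0.1089  0.054 ]]
blue [[ 0.5643 -0.0548  0.054 ]
 [ 0.5935 -0.0522  0.054 ]
 [ 0.5973 -0.1008  0.054 ]
 [ 0.5679 -0.1031  0.054 ]]
```

```bash
python3 - <<'E'
from bench import r
from h import *
import pickle
from scipy.spatial.transform import Rotation as Ro
s=r.read_state(); q=np.array(s["tcp_rot"]); print(q,s["time_s"])
R0=Ro.from_quat(q,scalar_first=True); print(R0.as_matrix().round(3))
for a in (90,-90):
    R1=Ro.from_euler('z',a,degrees=True)*Ro.from_euler('z',.085)*R0
    o=R1.as_quat(scalar_first=True)
    for p in ([.491,.254,.227],[.489,.021,.1],[.501,-.154,.1]): print(a,r.solve_ik(p,o))
E
```

```text
[-4.61785232e-04  7.07127299e-01  7.07086027e-01 -3.46869157e-04] 0.15
[[ 0.     1.    -0.001]
 [ 1.    -0.     0.   ]
 [ 0.    -0.001 -1.   ]]
90 [ 3.39372808e-01  3.93237173e-01  1.44562505e+00 -1.10524557e-03
  1.30317568e+00 -1.31607264e+00]
90 [-1.13057148e-01  4.24972492e-01  1.79307658e+00 -1.44568991e-03
  9.23478431e-01 -1.76792332e+00]
90 [-4.43847717e-01  4.77906291e-01  1.69843618e+00 -1.30104984e-03
  9.64813929e-01 -2.09884487e+00]
-90 [3.38133983e-01 3.92547681e-01 1.44669234e+00 1.10620156e-03
 1.30190902e+00 1.82369504e+00]
-90 [-1.14574593e-01  4.24861497e-01  1.79327187e+00  1.44551009e-03
  9.23527185e-01  1.37040841e+00]
-90 [-4.45159335e-01  4.78177356e-01  1.69794414e+00  1.29936617e-03
  9.65909603e-01  1.03995622e+00]
```

```bash
cat >> h.py <<'E'
from scipy.spatial.transform import Rotation as Ro
def quat(yaw): # jaw axis y at world yaw, z down
    y=np.array([np.cos(yaw),np.sin(yaw),0]);z=np.array([0,0,-1.])
    return Ro.from_matrix(np.c_[np.cross(y,z),y,z]).as_quat(scalar_first=True)
E
python3 - <<'E'
from bench import r
from h import *
import pickle
r.movep([.490,.252,.235],quat(-np.pi/2+.085))
d={}
for n in ["scene","side","wrist"]:
    d[n]=r.get_image(n)
pickle.dump(d,open("im1.pkl","wb"))
cv2.imwrite("pics/w1.png",d["wrist"]["frame"][:,:,::-1])
c=lambda n,x0,y0,w,h,k,f:cv2.imwrite(f,cv2.resize(d[n]["frame"][y0:y0+h,x0:x0+w,::-1],None,fx=k,fy=k,interpolation=cv2.INTER_CUBIC))
c("scene",70,90,190,150,4,"pics/c5.png")
c("side",230,160,270,180,2.8,"pics/c6.png")
print(r.read_state()["time_s"])
E
```

```text
2.0167
```

View pics/w1.png

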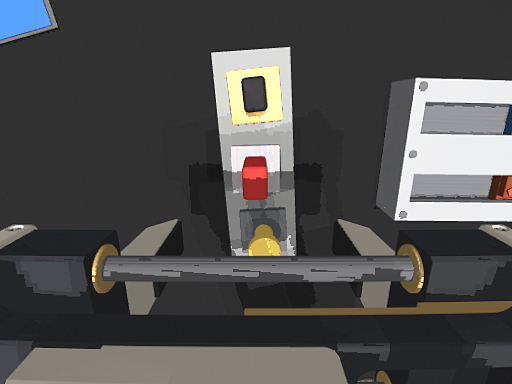

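View pics/c5.png

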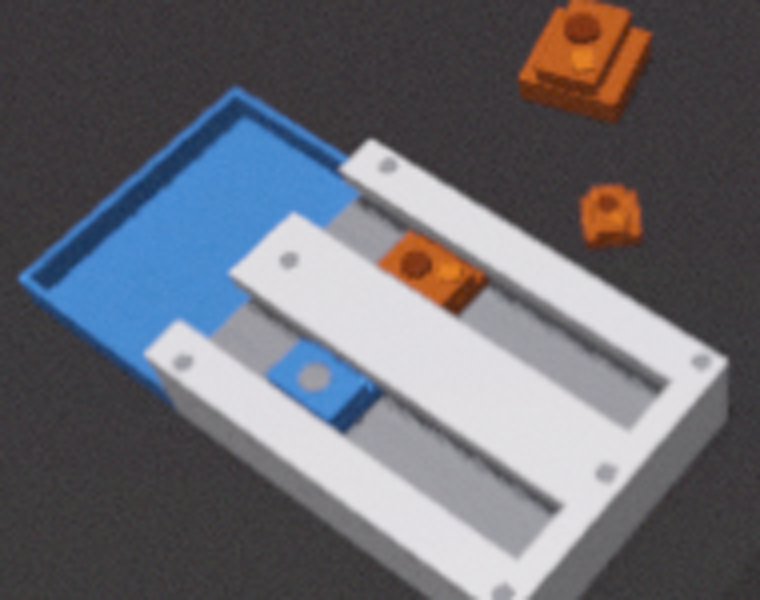

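View pics/c6.png

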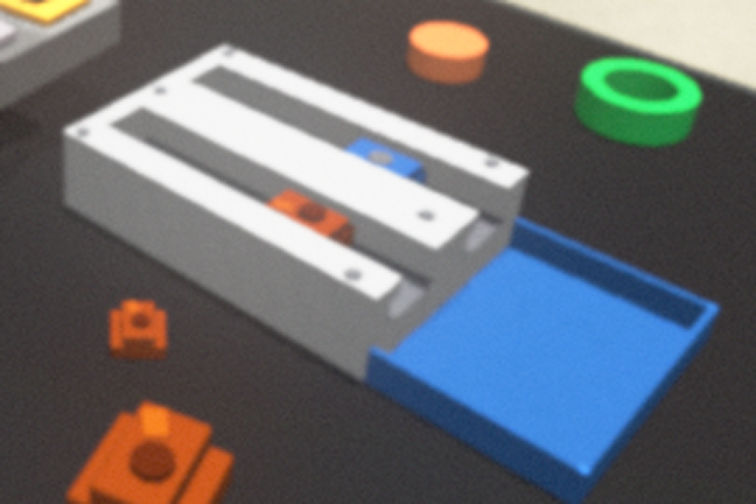

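The unobstructed views confirm it: the middle-sized scrap is in the near slot at scene (177,158), and the large and small brown parts lie on the table. In the wrist view the red handle is at (255,178). Next I'll refine the plate and handle positions.

```bash
python3 - <<'E'
from h import *
import pickle
np.set_printoptions(precision=4,suppress=True)
d=pickle.load(open("im1.pkl","rb"))
w=d["wrist"];f=w["frame"]
cv2.imwrite("pics/c7.png",cv2.resize(f[130:260,205:305,::-1],None,fx=6,fy=6,interpolation=cv2.INTER_CUBIC)[:600])
hsv=cv2.cvtColor(f,cv2.COLOR_RGB2HSV)
m=((hsv[...,0]<5)|(hsv[...,0]>175))&(hsv[...,1]>180)&(hsv[...,2]>80); m[:130]=0;m[230:]=0;m[:,:210]=0;m[:,300:]=0
ys,xs=np.nonzero(m);print("red bbox",xs.min(),xs.max(),ys.min(),ys.max())
A=np.array
s=d["scene"]
P=ray(s,A([(727,360),(147,352),(343,165),(372,140),(180,320),(230,272),(295,212)])/4+[70,90]-.4,.06)
print("scene CL,OR,OLi,OL, ORi, mid-o+, mid-o-\n",P)
Q=ray(d["side"],A([(228,44),(528,172),(67,130),(380,300),(437,250),(478,212),(398,278)])/2.8+[230,160]-.3,.06)
print("side CR,OR,CL,OL,mid-o-,mid-o+,OLinner\n",Q)
E
```

```text
red bbox 242 267 157 199
scene CL,OR,OLi,OL, ORi, mid-o+, mid-o-
 [[ 0.4414  0.0721  0.06  ]
 [ 0.6271 -0.1535  0.06  ]
 [ 0.4815 -0.1656  0.06  ]
 [ 0.4594 -0.1663  0.06  ]
 [ 0.6037 -0.1555  0.06  ]
 [ 0.5675 -0.1586  0.06  ]
 [ 0.5196 -0.1617  0.06  ]]
side CR,OR,CL,OL,mid-o-,mid-o+,OLinner
 [[ 0.6148  0.0841  0.06  ]
 [ 0.6281 -0.1552  0.06  ]
 [ 0.4444  0.0711  0.06  ]
 [ 0.4602 -0.1686  0.06  ]
 [ 0.5194 -0.1636  0.06  ]
 [ 0.5683 -0.1585  0.06  ]
 [ 0.4825 -0.164   0.06  ]]
```

View pics/c7.png

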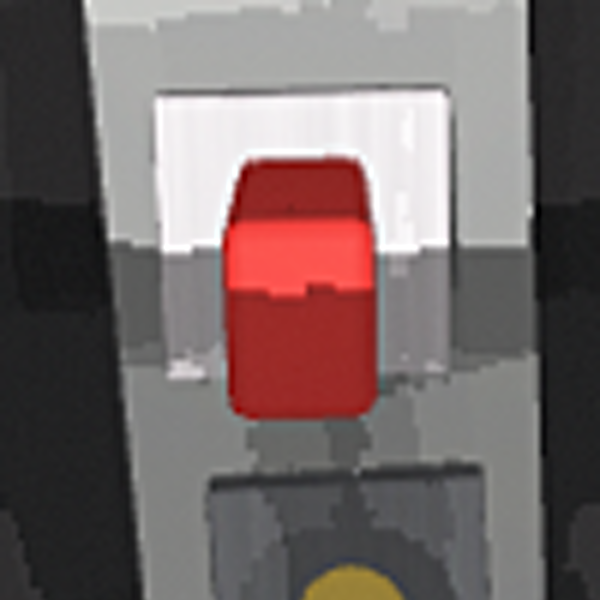

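```bash
python3 - <<'E'
from h import *
import pickle
np.set_printoptions(precision=4,suppress=True)
d=pickle.load(open("im1.pkl","rb"))
A=np.array
t=ray(d["wrist"],A([(225,220),(375,220),(379,416),(229,419)])/6+[205,130]-.4,.116);print(t,t.mean(0))
t=ray(d["wrist"],A([(155,93),(450,90),(446,375),(168,382)])/6+[205,130]-.4,.05);print(t,t.mean(0))
E
```

```text
[[0.5067 0.2674 0.116 ]
 [0.5088 0.2427 0.116 ]
 [0.4749 0.2389 0.116 ]
 [0.4722 0.2644 0.116 ]] [0.4907 0.2533 0.116 ]
[[0.5173 0.2856 0.05  ]
 [0.5228 0.2267 0.05  ]
 [0.4633 0.2212 0.05  ]
 [0.4568 0.2794 0.05  ]] [0.4901 0.2533 0.05  ]
```

```bash
python3 - <<'E'
from bench import r
from h import *
q=quat(-np.pi/2+.095)
r.movep([.4905,.2533,.15],q)
r.servo_line([.4905,.2533,.069],q,speed=.08)
print(r.read_state()["wrist_force"])
r.set_gripper(.0,squeeze=50)
s=r.read_state();print(s["gripper_width"],s["wrist_force"],s["tcp_pos"],s["time_s"])
r.servo_line([.4905,.2533,.18],speed=.08)
s=r.read_state();print(s["gripper_width"],s["wrist_force"],s["tcp_pos"],s["time_s"])
d=r.get_image("side")["frame"];cv2.imwrite("pics/s2.png",d[:,:,::-1])
E
```

```text
[-0.04366818  0.32169419 -0.57629574]
0.025554874739809986 [-0.46114015  0.54457573 -0.39008468] [0.49052157 0.25339342 0.06899188] 4.65
0.026096421668334563 [ 0.60329959  0.69861971 -2.25339889] [0.49022258 0.25320743 0.17943078] 6.1917
```

View pics/s2.png

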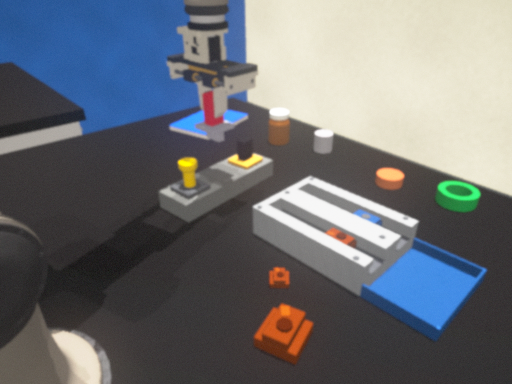

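The side view shows the scraper lifted clear and held upright, with the handle at about (212,105). Next I'll carry it to plate (-50,-42) mm and lower it.

```bash
cat >> h.py <<'E'
YAW=.071
def W(px,py,z):
    c,s=np.cos(YAW-np.pi/2),np.sin(YAW-np.pi/2)
    return [.5356+c*px-s*py,-.0413+s*px+c*py,z]
QP=quat(YAW-np.pi/2)
E
python3 - <<'E'
from bench import r
from h import *
r.movep(W(-.05,-.042,.18),QP)
r.servo_line(W(-.05,-.042,.125),QP,speed=.1)
print(r.read_state()["wrist_force"])
r.servo_line(W(-.05,-.042,.0905),QP,speed=.05)
s=r.read_state();print(s["gripper_width"],s["wrist_force"],s["tcp_pos"],s["time_s"])
d=r.get_image("side")["frame"];cv2.imwrite("pics/s3.png",cv2.resize(d[100:340,200:500,::-1],None,fx=2,fy=2))
d=r.get_image("scene")["frame"];cv2.imwrite("pics/s3b.png",cv2.resize(d[60:260,60:310,::-1],None,fx=2.5,fy=2.5))
E
```

```text
[ 0.31175944  0.3702796  -2.49884697]
0.025790669311549073 [ 0.10347572  0.41212425 -2.67579978] [0.49036108 0.00555312 0.09061865] 8.7583
```

View pics/s3.png

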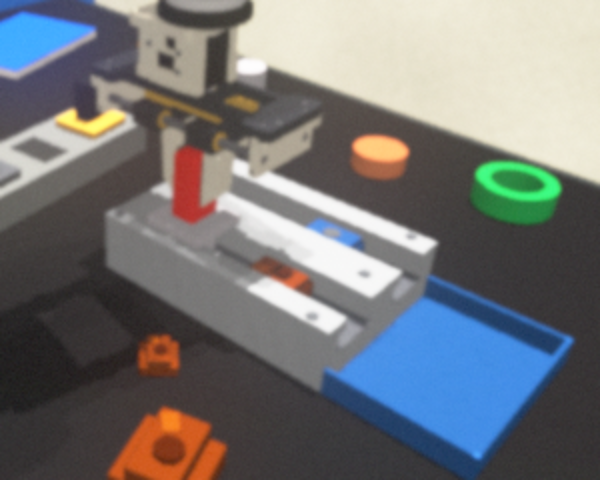

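View pics/s3b.png

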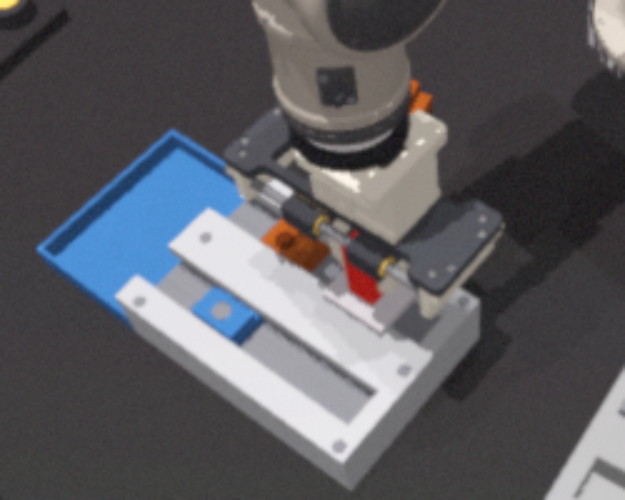

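The keel is down in the near slot behind the scrap, with the shoulder at plate level (handle at about (293,192) in the full side picture). Contact with the plate is under 1 N. Next is the push.

```bash
python3 - <<'E'
from bench import r
from h import *
r.wait(.3)
for x in (.02,.06,.09,.106):
    r.servo_line(W(x,-.042,.0905),QP,speed=.05)
    s=r.read_state();print(x,np.round(s["wrist_force"],2),np.round(s["tcp_pos"],4),s["time_s"])
r.wait(.4)
d=r.get_image("side")["frame"];cv2.imwrite("pics/s4.png",cv2.resize(d[100:340,200:500,::-1],None,fx=2,fy=2))
d=r.get_image("scene")["frame"];cv2.imwrite("pics/s4b.png",cv2.resize(d[60:260,60:310,::-1],None,fx=2.5,fy=2.5))
E
```

```text
0.02 [-0.49  0.2  -2.29] [ 0.4952 -0.0642  0.0905] 10.7083
0.06 [-0.22 -0.13 -3.32] [ 0.4979 -0.1042  0.0905] 11.6583
0.09 [-0.19 -0.43 -2.02] [ 0.5    -0.1342  0.0904] 12.4083
0.106 [ 0.28 -0.13 -2.39] [ 0.5012 -0.1503  0.0904] 12.875
```

View pics/s4.png

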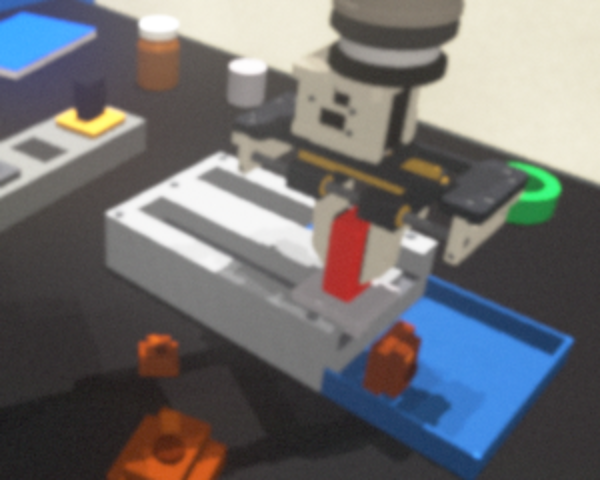

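View pics/s4b.png

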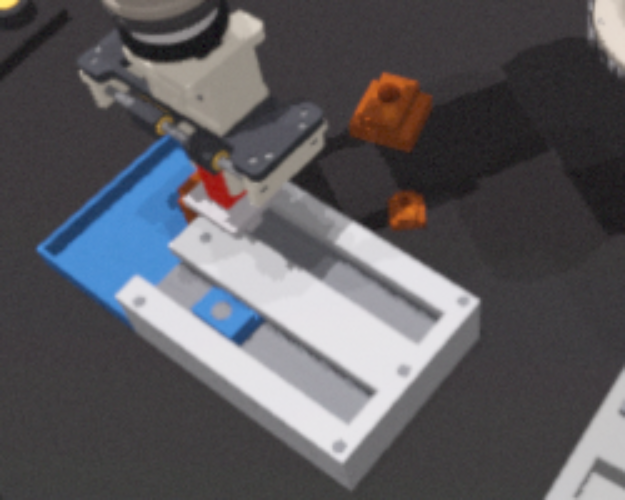

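The scrap has dropped into the tray, but it looks tipped up on its end near side-crop (392,358), close to the keel. I'll back the scraper up a little and look again.

```bash
python3 - <<'E'
from bench import r
from h import *
r.servo_line(W(.05,-.042,.0905),QP,speed=.06)
r.wait(.5)
s=r.read_state();print(np.round(s["wrist_force"],2),s["time_s"])
d=r.get_image("side")["frame"];cv2.imwrite("pics/s5.png",cv2.resize(d[200:340,340:500,::-1],None,fx=4,fy=4,interpolation=cv2.INTER_CUBIC))
d=r.get_image("scene")["frame"];cv2.imwrite("pics/s5b.png",cv2.resize(d[90:190,70:200,::-1],None,fx=5,fy=5,interpolation=cv2.INTER_CUBIC))
E
```

```text
[-0.29 -0.18 -1.99] 14.9583
```

View pics/s5.png

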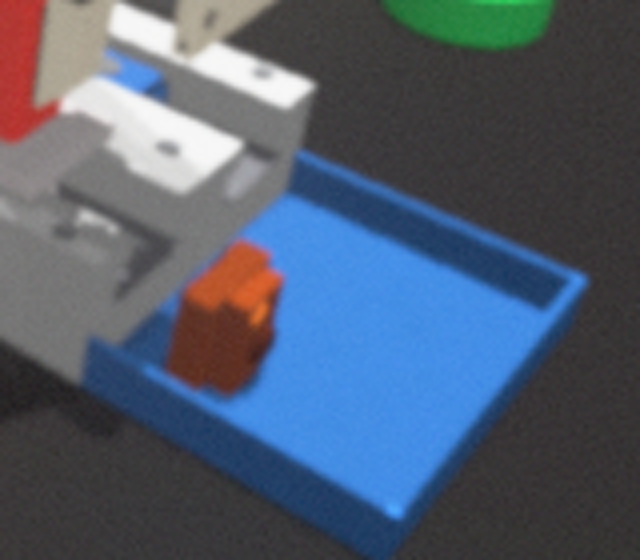

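View pics/s5b.png

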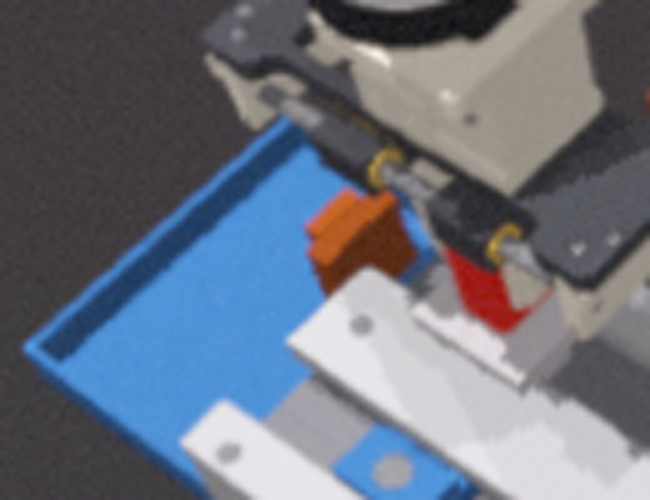

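The scrap stands free on its end in the tray (side crop (225,315)), about 20 mm off the plate face. That puts its middle near 26 mm, under the 35 mm limit. Next I'll set the shoulder down, release and retreat.

```bash
python3 - <<'E'
from bench import r
from h import *
p=W(.05,-.042,.0905)
for z in (.0895,.0885,.088):
    r.servo_line([p[0],p[1],z],QP,speed=.02); f=r.read_state()["wrist_force"]; print(z,np.round(f,2))
    if f[2]>2: break
r.set_gripper(.07,squeeze=10)
r.wait(.2)
r.servo_line([p[0],p[1],.19],QP,speed=.06)
r.movep([.45,.2,.3],QP)
r.wait(.5)
s=r.read_state();print(np.round(s["wrist_force"],2),s["time_s"])
import pickle
d={n:r.get_image(n) for n in("side","scene")};pickle.dump(d,open("im6.pkl","wb"))
cv2.imwrite("pics/s6.png",cv2.resize(d["side"]["frame"][130:340,220:500,::-1],None,fx=2.8,fy=2.8,interpolation=cv2.INTER_CUBIC))
cv2.imwrite("pics/s6b.png",cv2.resize(d["scene"]["frame"][90:240,70:260,::-1],None,fx=4,fy=4,interpolation=cv2.INTER_CUBIC))
E
```

```text
0.0895 [ 0.3   0.39 -2.08]
0.0885 [-1.25  1.11  4.5 ]
[ 1.29 -0.04  1.07] 20.1833
```

View pics/s6.png

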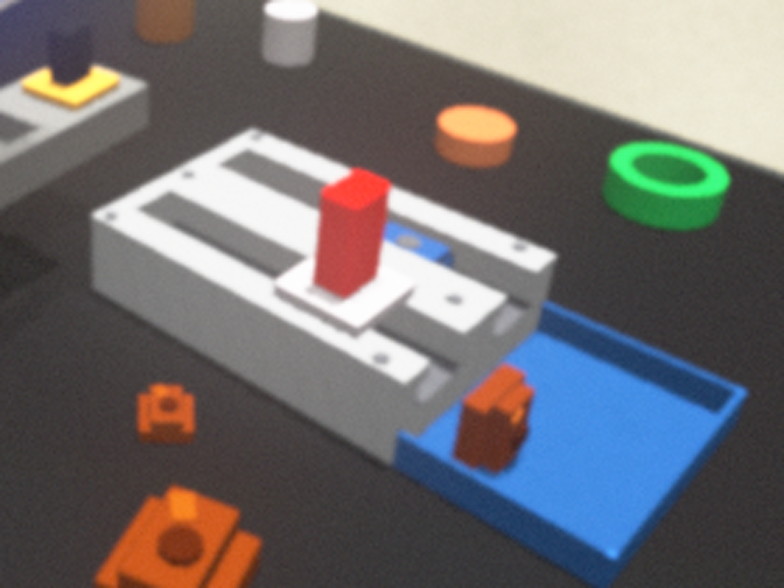

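View pics/s6b.png

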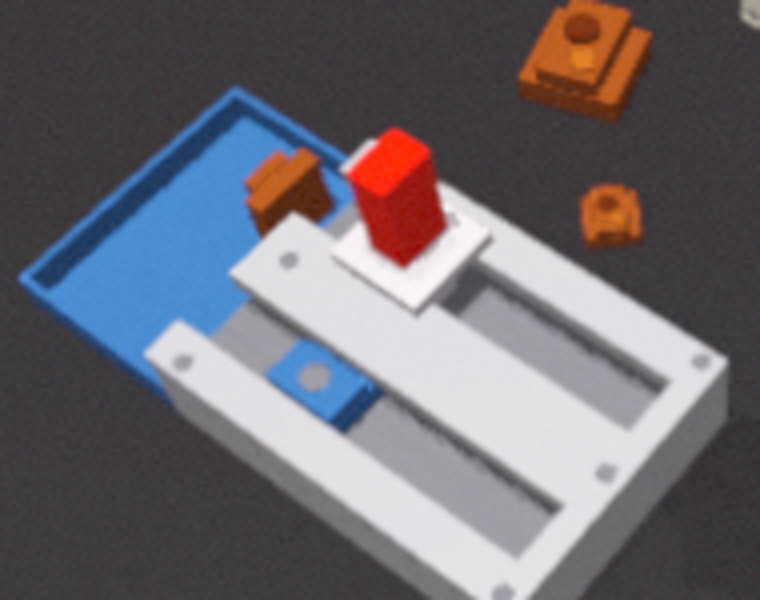

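```bash
python3 - <<'E'
from h import *
import pickle
d=pickle.load(open("im6.pkl","rb"))
A=np.array
def pl(X):
    c,s=np.cos(YAW-np.pi/2),np.sin(YAW-np.pi/2);D=X[:,:2]-[.5356,-.0413]
    return np.c_[D@[c,s],D@[-s,c]].round(4)
print("top side",pl(ray(d["side"],A([(462,408),(504,366),(532,376),(497,422)])/2.8+[220,130]-.3,.049)))
print("top scene",pl(ray(d["scene"],A([(318,152),(258,208),(246,180),(275,150)])/4+[70,90]-.4,.049)))
print("handle top side/scene",pl(ray(d["side"],A([(355,188)])/2.8+[220,130]-.3,.136)),pl(ray(d["scene"],A([(391,162)])/4+[70,90]-.4,.136)))
a=pickle.load(open("im1.pkl","rb"))["scene"]["frame"][165:205,130:170];b=d["scene"]["frame"][165:205,130:170]
def cen(f):
    h=cv2.cvtColor(f,cv2.COLOR_RGB2HSV);m=(h[...,0]>95)&(h[...,0]<125)&(h[...,1]>120);return np.argwhere(m).mean(0)
print("blue centroid",cen(a),cen(b))
E
```

```text
top side [[ 0.1462 -0.0686]
 [ 0.1447 -0.0215]
 [ 0.1596 -0.0185]
 [ 0.1645 -0.0654]]
top scene [[ 0.1458 -0.0664]
 [ 0.1453 -0.019 ]
 [ 0.1645 -0.0287]
 [ 0.1665 -0.0533]]
handle top side/scene [[ 0.0524 -0.0457]] [[ 0.0476 -0.0424]]
blue centroid [20.75704225 20.96478873] [20.67844523 20.95759717]
```

Both views agree. The scrap stands on its end at plate x ≈ 0.157, and the two views match at the assumed top height of 49 mm, so its middle is near 26 mm. The scraper is at plate (0.05, -0.043) and upright, and the blue nut hasn't moved.

```bash
python3 -c "
from bench import r
r.sign_off();print(r.read_state()['time_s'])"
```

```text
the job is handed in; nothing more can be done
the job is handed in; nothing more can be done
```

I took the red scraper from the rack and set its keel in the near slot (plate y = -42 mm), behind the middle-sized scrap. I pushed the scrap out into the tray, backed the scraper up to x ≈ 50 mm, set it down, let go and moved the arm clear. The job was handed in at about 20 s; no verdict is reported.

- **Scrap:** it is in the tray at plate x ≈ 0.157 m, y ≈ -0.044 m. It stands on its end rather than flat, with its middle at about 26 mm (limit 35 mm). It kept that pose in the pictures after the push.
- **Scraper:** it stands upright and released in the scrap's slot with its shoulder on the plate, at plate (0.05, -0.043) m. The two views differed by about 5 mm in x.
- **Blue nut:** it moved less than 0.1 px in the scene view, so it is where it started.
- **Forces:** the wrist force readings I took stayed below 5 N.

No check failed.

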